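# Clear the tube rack away and open the drawer

## Task

The tube rack is standing in front of one of the two small drawer units, in the way of its drawer. First lift the rack away and set it down gently, upright and flat in the empty white tray; then pull the drawer that it was blocking open by about 12 cm or more and leave it open. Leave the other drawer and the other things on the bench as they are.

Things in the scene. Friction and masses are not known exactly. Their poses are not given: they have to be found in the camera images.
- rack: test tube rack with capped tubes (one piece, 0.2-0.4 kg): 56 (x) x 130 (y) x 88 mm high to the caps; white end plates 70 mm high, between them pale blue shelves of the same 56 mm width at heights 0-8, 27-37, 56-68 mm. Origin: centre of its underside, z up. Grip across the 56 mm. Starts in front of unit_a, roughly parallel to the drawer front, about 260 mm from the unit's origin
- tray: empty square white plastic tray fixed to the bench, 210 x 210 mm outside, rim 14 mm high and 4 mm thick, floor 4 mm thick; origin at the centre of its underside. On the left or the right of the bench (a white balance stands on the other side)
- unit_a: small grey steel drawer unit, 240 deep (x) x 160 wide (y) x 100 mm high, standing on the bench; origin at the centre of its underside, its own -x axis is the side that the white drawer front and handle face. The drawer front's face lies at x = -120 mm when closed. This is the unit whose drawer the rack blocks; it may be the left or the right one.
- unit_a_drawer0 (a joint): how far unit_a's drawer is pulled out (m), 0 closed, 0.165 fully open; slides along the unit's -x
- unit_a_drawer0_handle (a point): middle of the bar handle of unit_a's drawer: a round steel bar 11 mm thick and 91 mm long along the unit's y, 35 mm in front of the drawer front, held by two 8 mm posts 34 mm either side of its middle; 62 mm above the bench, 38 mm below the unit's top. Moves with the drawer
- unit_b: small grey steel drawer unit, 240 deep (x) x 160 wide (y) x 100 mm high, standing on the bench; origin at the centre of its underside, its own -x axis is the side that the white drawer front and handle face. The drawer front's face lies at x = -120 mm when closed. The other unit, not to be opened.
- unit_b_drawer0 (a joint): how far unit_b's drawer is pulled out (m)
- balance: white bench balance with a round dial, fixed, 190 (x) x 210 (y) x 58 mm high, origin at the centre of its underside; bystander
- sanitizer: clear pump bottle, 57 mm in diameter, 149 mm high, standing in front of unit_b, origin at the centre of its underside; bystander
- jar: closed jar, 56 mm in diameter, 85 mm high, standing on top of unit_a, origin at the centre of its underside; bystander
- carton: cardboard box 55 x 120 x 60 mm high on top of unit_b, origin at the centre of its underside; bystander
- beaker: white plastic cup, 70 mm across the rim, 85 mm high, standing on the bench beyond the pump bottle as seen from unit_b, origin at the centre of its underside; bystander

How it is judged:
By the outcome, as a careful person would: the job done as asked, in the order asked, and still so for the second after the job is handed in, with the robot touching nothing.
It also fails if it takes over 61 s, if anything falls off the work surface, if the arm or the gripper's body presses on something with over 40 N, if the wrist force passes 120 N, or if a joint passes its speed limit or range.

## Robot

A 6-joint arm with a two-finger parallel gripper is mounted at the origin on the work surface. World frame = base frame: x ahead of the robot, y to its left, z up, the work surface at z = 0. Lengths are in m, angles in rad, forces in N, time in s.
With the tool pointing down it reaches from about 0.3 to 0.875 m from the base axis. Payload 6.4 kg.
Tool frame: the origin (TCP) lies midway between the tips of the shut fingers; the grasp point (between the pads) lies 19 mm behind it; z points along the fingers, y is the line along which they close (so a half turn about z gives the same grasp; the last joint's range is limited). The gripper opens to 85 mm and grips with 20 to 120 N. Pads are 22 mm wide; open, the fingers measure 114 mm over their backs; the gripper's body (76 mm by 85 mm) begins 54 mm behind the grasp point. The pads swing forward as they close: fully open they stand 13 mm farther back than shut.
Start: joints at [-1.31, 0.181, 1.607, -0, 1.354, -0.206], TCP at [0.259, -0.513, 0.231] pointing down, gripper open.
Joint ranges: [-2.99, 2.99], [-0.89, 2.07], [0.3, 2.58], [-1.14, 4.28], [0, 2.63], [-3.12, 3.12]. Speed limits (rad/s): [2.57, 2.57, 3.01, 3.14, 3.14, 3.14].

## Interface

Orientations are given as a unit quaternion [w, x, y, z].
In Python, from bench import * gives the robot as it stands.
- The arm moves only by the tool play_rows, never from a script. Its argument "plan" is a list of rows, each a list of 3 entries, a list of its own where there are three numbers: the finger opening in mm, from 0 to 85.4, then the shift along the tool's x, y, z normalised to -1 to 1, where 1 is 40 cm, then the turn about the tool's z normalised to -1 to 1, where 1 is pi rad. A call has 1 to 10 rows; each row is the pose to reach, as a shift and turn from the pose commanded when the call began, along the tool's axes at that moment, turning the shorter way round; what a row does not reach only later rows make up. A row lasts 1/10 s, in which the tool goes at most 50 mm and 8.59 degrees, less where a joint would pass 70% of its speed; a pose out of reach is approached as far as the arm can. A call with a number of a shift or a turn outside -1 to 1 is refused whole. A call with a gripper value outside its range is refused whole. The fingers move at their own pace and stop on an object; the grip force is fixed at half the most. Time passes only in rows, so rows that repeat a pose let the fingers close. It gives the time, the measured TCP pose, the force, the opening and the grip force at its end, in the units of the state.
- get_obs(): the state, without advancing time (a new reading comes with each control period).
- camera(name): name is "scene" or "top" or "wrist"; returns a dict with "image" (400x640x3 uint8, red, green, blue), "range_z" (400x640 float32, m along the optical axis (not along the pixel's ray), 0 where there is no reading), "intrinsics" (3x3 intrinsics, pixels), "k1" (the pictures are not rectified: a ray, as slopes to the right and down, at radius r is drawn at 1 + k1 r^2 times it, then the intrinsics apply), "rvec" (rotation vector, rad) and "tvec" (3), from world to camera coordinates, as OpenCV has them; the wrist camera has in their place "T_tool_cam" (4x4, takes a point from camera to tool coordinates, whose origin is the TCP and whose axes are the flange's). Camera axes: x right, y down, z forward; pixel columns grow to the right and rows downward; lengths in m; the calibration is good to about 2 mm. A picture is of the moment at which its call begins: read the wrist's pose just before it.
- hand_in(): hands the job in; it is judged then, once.
Trained networks look in a picture, given as the dict that the camera call returned (one of the last four; its "shot" number tells which), for a name from the list of things; names that differ only in an ending like _2 or _b are one class to them, and where a whole thing is asked for, a point or a joint stands for the part that bears it (a point fixed in the world has none). Each returns a list of dicts, best first, with "conf" (0 to 1); they miss things now and then, are a little off and sometimes report something else, mostly with a low value. They report only what shows in the picture. A call takes as long as a camera call.
- search_frame(picture, label): "rect" ([centre column, centre row, width, height] in pixels, round what is visible of it).
- masks_of(picture, label): "mask" (400x640 bool, what is visible of it) and "rect" ([centre column, centre row, width, height] in pixels, round what is visible of it).
The state is a dict: "time_s": time; "q": joint angles; "dq": joint speeds; "joint_efforts": joint torques, N m; "eef_pos": TCP position; "eef_rot": TCP orientation; "wrist_force": force on the tool from outside, world axes, zero at the start; "torque": the same for the moment, N m; "opening": opening from 0.0 (shut) to 1.0 (fully open); "grasp_force": force on a finger pad.
Only numpy, scipy, OpenCV 4.12 (cv2) and the standard library are available. Lean on these libraries where they do the work, as an engineer would, in place of code of your own. Each camera call takes 0.05 s, during which the arm holds its last target. There are 200 camera calls.

## Working session

There is one attempt and no reset: what is moved stays moved. The work goes in short steps, Python scripts to look and compute and a tool call to move; the robot and the scene stay as the last step left them, time stands still between calls to the robot, and variables do not carry over. Pictures are saved under pics/ and viewed, at most 10 in all, crops included, and the job is handed in when it is done.

Besides the shell and the picture viewer there is one more tool, called after "Request:" as a command line: name --argument value ..., lists and objects as JSON in quotes. play_rows: Moves the arm, as the interface text tells. Its arguments: {"type":"object","properties":{"plan":{"type":"array","items":{"type":"array"}}},"required":["plan"]}

```bash
mkdir -p pics; cat > h.py <<'E'
from bench import *
import numpy as np, cv2
from scipy.spatial.transform import Rotation as R
def cloud(p, T_wt=None):
    K=p["intrinsics"];z=p["range_z"]
    v,u=np.mgrid[0:400,0:640]
    pts=np.stack([u,v],-1).reshape(-1,1,2).astype(float)
    xy=cv2.undistortPoints(pts,np.array(K,float),np.array([p["k1"],0,0,0,0.])).reshape(400,640,2)
    c=np.dstack([xy[...,0]*z,xy[...,1]*z,z])
    if "rvec" in p:
        Rm=cv2.Rodrigues(np.array(p["rvec"],float))[0]
        w=(c-np.array(p["tvec"]).reshape(3))@Rm
    else:
        T=T_wt@np.array(p["T_tool_cam"]); w=c@T[:3,:3].T+T[:3,3]
    w[z<=0]=np.nan
    return w
def toolT():
    o=get_obs();q=o["eef_rot"];T=np.eye(4)
    T[:3,:3]=R.from_quat([q[1],q[2],q[3],q[0]]).as_matrix();T[:3,3]=o["eef_pos"];return T
def save(p,n,box=None):
    im=p["image"][...,::-1]; cv2.imwrite("pics/"+n+".png",im)
E
python3 - <<'E'
from h import *
o=get_obs();print({k:np.round(v,3).tolist() for k,v in o.items()})
for n in ["top","scene"]:
    p=camera(n);save(p,n+"0");w=cloud(p)
    for l in ["rack","tray","unit_a","unit_a_drawer0_handle","balance","sanitizer","jar","carton","beaker"]:
        for m in masks_of(p,l)[:2]:
            q=w[m["mask"]];q=q[~np.isnan(q[:,0])]
            if len(q): print(n,l,round(m["conf"],2),np.round(m["rect"]),np.round(np.median(q,0),3),np.round(np.percentile(q,2,0),3),np.round(np.percentile(q,98,0),3))
E
```

```text
{'time_s': 0.0, 'q': [-1.31, 0.182, 1.608, -0.0, 1.354, -0.206], 'dq': [-0.0, -0.001, -0.001, -0.001, 0.001, 0.0], 'joint_efforts': [0.0, -44.486, -35.134, -0.0, 0.009, 0.0], 'eef_pos': [0.259, -0.513, 0.23], 'eef_rot': [-0.001, 0.973, 0.231, -0.0], 'wrist_force': [-0.738, -0.135, -0.677], 'torque': [0.022, 0.001, -0.018], 'grasp_force': 0.0, 'opening': 1.005}
top rack 0.86 [278. 261.  55.  30.] [0.435 0.097 0.069] [0.402 0.036 0.035] [0.469 0.159 0.09 ]
top tray 0.85 [170. 248.  84.  80.] [0.475 0.407 0.004] [ 0.375  0.304 -0.   ] [0.578 0.51  0.014]
top tray 0.28 [366. 157.  68. 110.] [ 0.684 -0.133  0.099] [ 0.571 -0.211  0.022] [ 0.847 -0.054  0.103]
top unit_a 0.89 [274. 168.  64. 112.] [0.67  0.119 0.099] [0.537 0.036 0.02 ] [0.818 0.193 0.103]
top unit_a 0.75 [366. 142.  52.  37.] [ 0.718 -0.125  0.159] [ 0.689 -0.186  0.1  ] [ 0.76  -0.066  0.163]
top unit_a_drawer0_handle 0.68 [274. 209.  56.  23.] [0.573 0.115 0.068] [0.53  0.042 0.019] [0.611 0.185 0.09 ]
top balance 0.84 [467. 248.  87.  77.] [ 0.462 -0.389  0.051] [ 0.375 -0.495  0.026] [ 0.555 -0.294  0.059]
top sanitiz
[... 874 characters left out ...]
 [ 0.587 -0.207  0.004] [ 0.855 -0.05   0.102]
scene unit_a_drawer0_handle 0.65 [345. 234.  52.  50.] [0.577 0.123 0.085] [0.518 0.045 0.   ] [0.587 0.191 0.09 ]
scene balance 0.6 [240. 125.  87.  68.] [ 0.485 -0.374  0.052] [ 0.379 -0.493  0.009] [ 0.561 -0.294  0.059]
scene sanitizer 0.74 [293. 161.  20.  56.] [ 0.51  -0.115  0.079] [ 0.434 -0.15   0.001] [ 0.527 -0.098  0.149]
scene jar 0.62 [465. 289. 120. 116.] [0.484 0.414 0.003] [ 0.375  0.306 -0.   ] [0.584 0.508 0.013]
scene carton 0.97 [227. 197.  56.  50.] [ 0.736 -0.113  0.159] [ 0.695 -0.18   0.106] [ 0.764 -0.063  0.162]
scene carton 0.17 [295. 159.  21.  55.] [ 0.511 -0.115  0.08 ] [ 0.479 -0.144  0.003] [ 0.527 -0.098  0.149]
```

View pics/top0.png

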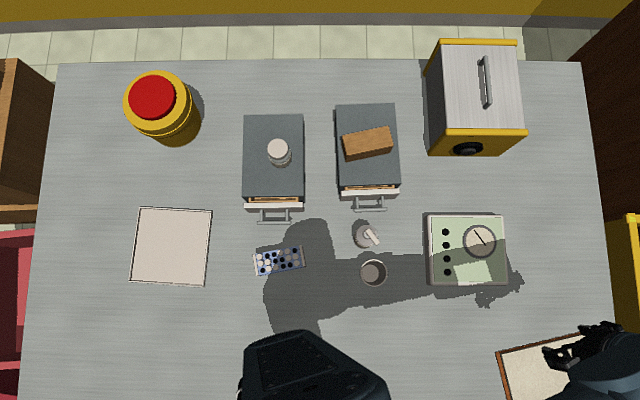

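```bash
python3 - <<'E'
from h import *
p=camera("top");w=cloud(p)
def rect(q,n):
    r=cv2.minAreaRect((q[:,:2]*1000).astype(np.float32)); print(n,np.round(r[0],1),np.round(r[1],1),round(r[2],2),len(q))
def box(x0,x1,y0,y1,z0,z1):
    m=(w[...,0]>x0)&(w[...,0]<x1)&(w[...,1]>y0)&(w[...,1]<y1)&(w[...,2]>z0)&(w[...,2]<z1);return w[m]
rect(box(.38,.5,0,.2,.045,.1),"rack")
rect(box(.38,.5,0,.2,.052,.078),"rack plates/shelf")
rect(box(.57,.86,0,.23,.09,.108),"unitA top")
rect(box(.57,.86,-.24,-.03,.09,.108),"unitB top")
rect(box(.515,.565,0,.23,.045,.08),"handle")
rect(box(.35,.61,.28,.53,.008,.025),"tray rim")
q=box(.52,.62,0,.23,.03,.11)
for y in np.arange(.03,.2,.02):
    s=q[abs(q[:,1]-y)<.01]; s=s[np.argsort(s[:,0])]; print(round(y,2),np.round(s[::2,[0,2]]*1000).astype(int).tolist())
E
```

```text
rack [436.   98.4] [ 56.4 130.4] 11.21 1116
rack plates/shelf [436.   98.5] [ 56.4 130.3] 11.21 817
unitA top [697.5 115.9] [255.4 161.2] 0.85 4514
unitB top [ 729.2 -134.1] [248.2 158.9] 2.42 3584
handle [546.8 113.3] [35.2 90.1] 0.64 203
tray rim [476.9 406.8] [212.1 211.2] 86.07 590
0.03 [[570, 88], [571, 55], [572, 35], [574, 85], [576, 88], [579, 85], [582, 85], [584, 87], [599, 79], [599, 65], [599, 90], [599, 76], [599, 50], [600, 63], [601, 71], [603, 98], [605, 101], [607, 65], [608, 99], [610, 64], [612, 67], [613, 100], [615, 101], [618, 101], [618, 101]]
0.05 [[570, 46], [570, 45], [570, 74], [571, 59], [571, 74], [571, 73], [571, 42], [571, 42], [571, 57], [571, 86], [571, 41], [571, 41], [571, 56], [571, 70], [571, 83], [573, 91], [573, 87], [573, 87], [573, 86], [575, 90], [576, 88], [576, 87], [576, 85], [579, 87], [579, 87], [579, 86], [579, 85], [581, 89], [581, 88], [581, 87], [582, 86], [584, 88], [584, 87], [584, 86], [584, 85], [588, 78], [588, 78], [591, 78], [591, 78], [591, 77], [594, 78], [596, 41], [596, 78], [599, 80], [599, 92], [599, 67], [599, 91], [599
[... 6824 characters left out ...]
00], [614, 97], [615, 102], [615, 101], [616, 100], [616, 98], [618, 102], [618, 101], [618, 100], [619, 99]]
0.19 [[568, 72], [568, 72], [569, 85], [569, 54], [569, 38], [569, 53], [569, 81], [571, 88], [571, 86], [573, 90], [573, 88], [576, 89], [576, 88], [578, 90], [579, 87], [581, 88], [582, 86], [596, 104], [597, 103], [597, 37], [597, 76], [597, 63], [597, 88], [597, 88], [597, 62], [597, 48], [598, 98], [598, 47], [598, 97], [598, 82], [599, 102], [600, 99], [601, 96], [602, 103], [602, 100], [603, 98], [605, 100], [605, 99], [607, 102], [608, 100], [608, 99], [610, 100], [611, 98], [611, 97], [613, 102], [613, 100], [614, 96], [616, 100], [616, 99], [618, 102], [618, 99], [619, 98]]
```

The top view shows the rack near pixel (278,261), in front of the left unit (handle at 274,214). The tray is at (170,247). The numbers agree with the given sizes: 56x130 mm for the rack, 212 mm for the tray, and a handle 35 mm ahead of the face at x=0.570.

```bash
cat >> h.py <<'E'
def go(x,y,z,yaw_close_deg):
    "shift/turn so that TCP=(x,y,z), tool y at yaw (mod 180)"
    T=toolT();d=T[:3,:3].T@(np.array([x,y,z])-T[:3,3])
    cur=np.degrees(np.arctan2(T[1,1],T[0,1]));dy=(yaw_close_deg-cur+90)%180-90
    print("shift",np.round(d/.4,4),"turn",round(-dy/180,4),"tilt",np.round(T[:3,2],4),"len",round(np.linalg.norm(d),3))
E
python3 -c "
from h import *
go(.436,.098,.2,11.2)"
```

```text
shift [ 1.0836 -1.1658  0.0782] turn -0.4136 tilt [ 0. -0. -1.] len 0.637
```

Request:
play_rows --plan '[[85,[0.7,-0.75,0.05],-0.41],[85,[0.7,-0.75,0.05],-0.41],[85,[0.7,-0.75,0.05],-0.41],[85,[0.7,-0.75,0.05],-0.41],[85,[0.7,-0.75,0.05],-0.41],[85,[0.7,-0.75,0.05],-0.41],[85,[0.7,-0.75,0.05],-0.41],[85,[0.7,-0.75,0.05],-0.41],[85,[0.7,-0.75,0.05],-0.41],[85,[0.7,-0.75,0.05],-0.41]]'

```text
time_s: 2.05
eef_pos: [0.3741, -0.1177, 0.2114]
eef_rot: [0.0, 0.637, 0.771, 0.0]
wrist_force: [-0.4, -0.8, 0.2]
opening: 0.997
grasp_force: 0.0
```

```bash
python3 -c "
from h import *
go(.436,.098,.2,11.2)"
```

```text
shift [0.5007 0.2532 0.0284] turn -0.0021 tilt [ 4.e-04 -2.e-04 -1.e+00] len 0.225
```

Request:
play_rows --plan '[[85,[0.5,0.253,0.028],-0.002],[85,[0.5,0.253,0.028],-0.002],[85,[0.5,0.253,0.028],-0.002],[85,[0.5,0.253,0.028],-0.002],[85,[0.5,0.253,0.028],-0.002],[85,[0.5,0.253,0.028],-0.002],[85,[0.5,0.253,0.028],-0.002]]'

```text
time_s: 2.75
eef_pos: [0.437, 0.0947, 0.2]
eef_rot: [0.0, 0.637, 0.771, -0.0]
wrist_force: [-0.1, 0.3, 1.5]
opening: 0.997
grasp_force: 0.0
```

```bash
python3 - <<'E'
from h import *
T=toolT();p=camera("wrist");w=cloud(p,T);save(p,"w1")
m=(w[...,0]>.38)&(w[...,0]<.5)&(w[...,1]>0)&(w[...,1]<.2)&(w[...,2]>.05)&(w[...,2]<.095)
q=w[m];r=cv2.minAreaRect((q[:,:2]*1000).astype(np.float32));print(r,len(q),np.percentile(q[:,2],[5,50,95]))
go(.436,.098,.04,11.2)
E
```

```text
((435.87744140625, 101.25509643554688), (56.258243560791016, 129.1050262451172), 11.069994926452637) 9402 [0.06622978 0.06802011 0.08769642]
shift [ 9.7e-03 -3.0e-04  4.0e-01] turn -0.0024 tilt [-3.e-04 -6.e-04 -1.e+00] len 0.16
```

View pics/w1.png

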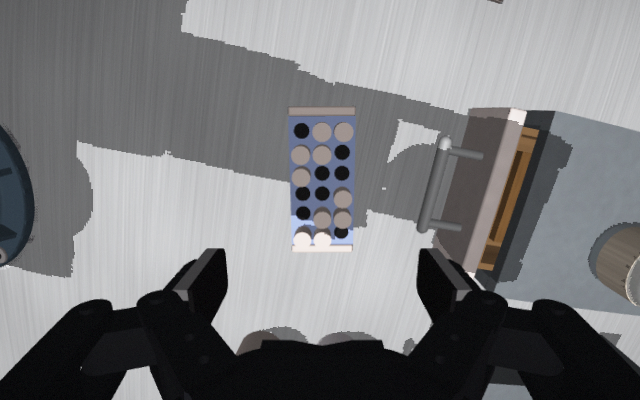

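The wrist view shows the rack upright at columns 290-355, rows 107-250, square to the fingers and centred between them. The measured centre is about (0.436, 0.100), so I descend and grip.

Request:
play_rows --plan '[[85,[0.012,0,0.1],-0.002],[85,[0.012,0,0.2],-0.002],[85,[0.012,0,0.28],-0.002],[85,[0.012,0,0.34],-0.002],[85,[0.012,0,0.38],-0.002],[85,[0.012,0,0.4],-0.002],[85,[0.012,0,0.4],-0.002],[85,[0.012,0,0.4],-0.002]]'

```text
time_s: 3.6
eef_pos: [0.4366, 0.0995, 0.0408]
eef_rot: [0.0, 0.635, 0.773, 0.0]
wrist_force: [0.1, 0.0, 0.8]
opening: 0.996
grasp_force: 0.0
```

Request:
play_rows --plan '[[45,[0,0,0],0],[45,[0,0,0],0],[45,[0,0,0],0],[45,[0,0,0],0],[45,[0,0,0],0],[45,[0,0,0],0],[45,[0,0,0],0],[45,[0,0,0],0]]'

```text
time_s: 4.4
eef_pos: [0.4364, 0.1002, 0.0412]
eef_rot: [0.001, 0.634, 0.773, 0.0]
wrist_force: [-3.3, -0.9, 7.3]
opening: 0.641
grasp_force: 62.8
```

Request:
play_rows --plan '[[45,[0,0,-0.03],0],[45,[0,0,-0.08],0],[45,[0,0,-0.15],0],[45,[0,0,-0.22],0],[45,[0,0,-0.25],0],[45,[0,0,-0.25],0],[45,[0,0,-0.25],0]]'

```text
time_s: 5.1
eef_pos: [0.4351, 0.1003, 0.1393]
eef_rot: [-0.0, 0.634, 0.773, -0.0]
wrist_force: [0.1, 0.2, -5.2]
opening: 0.643
grasp_force: 65.5
```

```bash
python3 - <<'E'
from h import *
o=get_obs();print(o["eef_pos"],o["wrist_force"],o["opening"],o["grasp_force"])
p=camera("scene");w=cloud(p)
m=(w[...,0]>.37)&(w[...,0]<.5)&(w[...,1]>0.02)&(w[...,1]<.19)&(w[...,2]>.06)&(w[...,2]<.2)
cv2.imwrite("pics/s2.png",cv2.resize(p["image"][130:290,280:480,::-1],None,fx=3,fy=3))
go(.477,.407,.141,0);go(.477,.407,.141,-4)
E
```

```text
[0.43508748 0.10034212 0.13932477] [ 0.09663896  0.19823729 -5.15490369] 0.6432463978032973 65.50083875656128
shift [ 0.7312  0.2536 -0.0058] turn 0.0626 tilt [-2.4e-03  1.0e-04 -1.0e+00] len 0.31
shift [ 0.7312  0.2536 -0.0058] turn 0.0848 tilt [-2.4e-03  1.0e-04 -1.0e+00] len 0.31
```

View pics/s2.png

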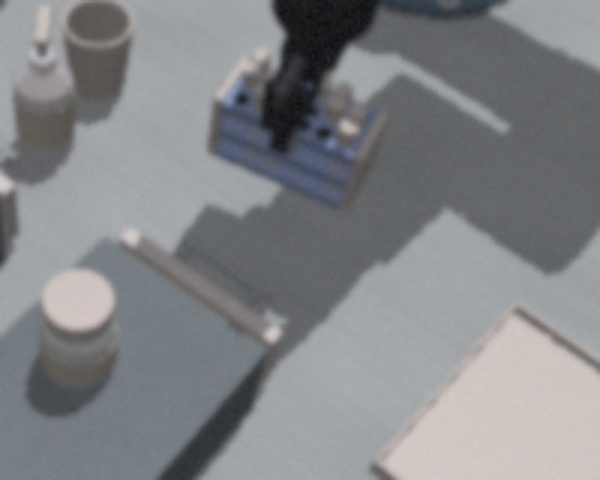

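The rack is held level in the gripper, around crop pixel (295,140), clear of the bench. Next I carry it to the tray, easing in and out.

Request:
play_rows --plan '[[45,[0.04,0.014,0],0.01],[45,[0.12,0.042,0],0.02],[45,[0.22,0.077,0],0.03],[45,[0.33,0.115,0],0.045],[45,[0.44,0.153,0],0.06],[45,[0.55,0.191,0],0.075],[45,[0.64,0.222,0],0.083],[45,[0.7,0.243,0],0.083],[45,[0.73,0.253,0],0.083],[45,[0.73,0.253,0],0.083]]'

```text
time_s: 6.15
eef_pos: [0.477, 0.407, 0.138]
eef_rot: [-0.0, 0.729, 0.685, -0.001]
wrist_force: [-0.7, -0.6, -4.0]
opening: 0.646
grasp_force: 65.4
```

```bash
python3 - <<'E'
from h import *
print(toolT()[:3,3])
p=camera("top");w=cloud(p)
m=(w[...,0]>.35)&(w[...,0]<.61)&(w[...,1]>.28)&(w[...,1]<.53)&(w[...,2]>.008)&(w[...,2]<.02)
print(cv2.minAreaRect((w[m][:,:2]*1000).astype(np.float32)))
T=toolT();p=camera("wrist");w=cloud(p,T)
m=(abs(w[...,0]-T[0,3])<.05)&(abs(w[...,1]-T[1,3])<.09)&(w[...,2]>.11)&(w[...,2]<.2)
q=w[m];q=q[q[:,1]>T[1,3]+.025];print(len(q),np.percentile(q[:,2],[2,25,50,75,95]))
g=q[abs(q[:,2]-np.median(q[:,2]))<.006]
A=np.c_[g[:,:2]-g[:,:2].mean(0),np.ones(len(g))];print(np.linalg.lstsq(A,g[:,2],rcond=None)[0])
m=(w[...,0]>.4)&(w[...,0]<.56)&(w[...,1]>.32)&(w[...,1]<.5)&(w[...,2]<.03)&(w[...,2]>-.02);print("floor",np.median(w[m][:,2]))
go(.477,.407,.05,-4)
save(p,"w3")
E
```

```text
[0.47698862 0.40702006 0.13803437]
((476.5976867675781, 406.8265686035156), (211.69142150878906, 211.56715393066406), 86.41012573242188)
19152 [0.16294133 0.16431362 0.16577396 0.1836017  0.18461384]
[-0.00609867  0.03107357  0.16473691]
floor 0.0030066280275219126
shift [ 0.0049 -0.0005  0.2215] turn 0.0018 tilt [-0.0023 -0.002  -1.    ] len 0.089
```

View pics/w3.png

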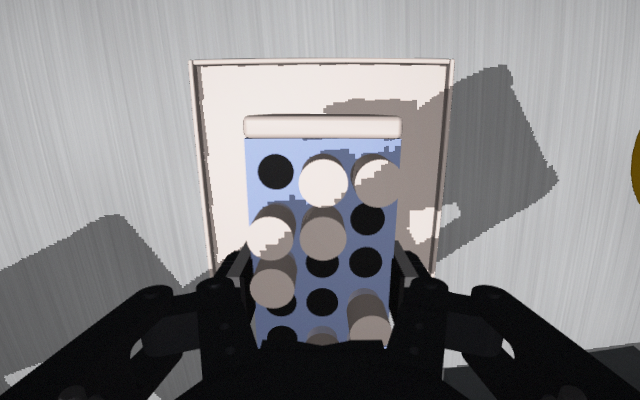

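The wrist view shows the rack inside the tray's outline (rim at columns 195-452, rack at 245-400) and practically level. I lower it to a few mm above the expected contact, TCP about 0.0455.

Request:
play_rows --plan '[[45,[0,0,0.04],0],[45,[0,0,0.09],0],[45,[0,0,0.14],0],[45,[0,0,0.18],0],[45,[0,0,0.2],0],[45,[0,0,0.21],0],[45,[0,0,0.215],0],[45,[0,0,0.215],0],[45,[0,0,0.215],0]]'

```text
time_s: 7.15
eef_pos: [0.4786, 0.4068, 0.055]
eef_rot: [0.0, 0.729, 0.684, 0.001]
wrist_force: [-0.3, -0.8, -3.6]
opening: 0.639
grasp_force: 65.3
```

Request:
play_rows --plan '[[45,[0,0,0.002],0],[45,[0,0,0.004],0],[45,[0,0,0.006],0],[45,[0,0,0.008],0],[45,[0,0,0.01],0],[45,[0,0,0.01],0]]'

```text
time_s: 7.75
eef_pos: [0.4779, 0.4063, 0.0499]
eef_rot: [-0.0, 0.729, 0.684, -0.0]
wrist_force: [-0.7, -0.4, -3.6]
opening: 0.643
grasp_force: 65.3
```

Request:
play_rows --plan '[[45,[0,0,0.002],0],[45,[0,0,0.004],0],[45,[0,0,0.006],0],[45,[0,0,0.007],0],[45,[0,0,0.007],0]]'

```text
time_s: 8.25
eef_pos: [0.478, 0.4064, 0.0472]
eef_rot: [-0.0, 0.729, 0.684, -0.0]
wrist_force: [0.8, 0.2, -3.4]
opening: 0.641
grasp_force: 65.3
```

Request:
play_rows --plan '[[45,[0,0,0.001],0],[45,[0,0,0.002],0],[45,[0,0,0.003],0],[45,[0,0,0.003],0]]'

```text
time_s: 8.65
eef_pos: [0.478, 0.4064, 0.0461]
eef_rot: [0.0, 0.729, 0.684, 0.0]
wrist_force: [-0.1, 0.9, -4.1]
opening: 0.644
grasp_force: 65.3
```

Request:
play_rows --plan '[[45,[0,0,0.001],0],[45,[0,0,0.002],0],[45,[0,0,0.003],0],[45,[0,0,0.003],0]]'

```text
time_s: 9.05
eef_pos: [0.4781, 0.4065, 0.0454]
eef_rot: [0.0, 0.729, 0.684, 0.0]
wrist_force: [-2.9, -1.4, 2.1]
opening: 0.643
grasp_force: 65.9
```

Request:
play_rows --plan '[[45,[0,0,0.001],0],[45,[0,0,0.002],0],[45,[0,0,0.003],0],[45,[0,0,0.003],0]]'

```text
time_s: 9.45
eef_pos: [0.4781, 0.4065, 0.0453]
eef_rot: [0.0, 0.729, 0.684, -0.0]
wrist_force: [-6.3, -4.8, 11.1]
opening: 0.642
grasp_force: 67.0
```

It touched at TCP z of about 0.0454, as expected. I ease back a millimetre and open.

Request:
play_rows --plan '[[45,[0,0,-0.003],0],[56,[0,0,-0.003],0],[60,[0,0,-0.003],0],[66,[0,0,-0.003],0],[75,[0,0,-0.003],0],[85,[0,0,-0.003],0],[85,[0,0,-0.003],0],[85,[0,0,-0.003],0]]'

```text
time_s: 10.25
eef_pos: [0.478, 0.4064, 0.0449]
eef_rot: [-0.0, 0.729, 0.684, 0.0]
wrist_force: [-0.3, -0.5, -0.2]
opening: 0.994
grasp_force: 0.0
```

Request:
play_rows --plan '[[85,[0,0,-0.04],0],[85,[0,0,-0.1],0],[85,[0,0,-0.2],0],[85,[0,0,-0.3],0],[85,[0,0,-0.4],0],[85,[0,0,-0.4],0],[85,[0,0,-0.4],0]]'

```text
time_s: 10.95
eef_pos: [0.4788, 0.4069, 0.2075]
eef_rot: [0.0, 0.729, 0.684, 0.002]
wrist_force: [-1.0, -0.4, -1.6]
opening: 0.994
grasp_force: 0.0
```

```bash
python3 - <<'E'
from h import *
T=toolT();p=camera("wrist");w=cloud(p,T);save(p,"w4")
m=(w[...,0]>.40)&(w[...,0]<.56)&(w[...,1]>.3)&(w[...,1]<.51)&(w[...,2]>.04)&(w[...,2]<.105)
q=w[m];print(cv2.minAreaRect((q[:,:2]*1000).astype(np.float32)),np.percentile(q[:,2],[5,50,95]))
g=q[abs(q[:,2]-np.median(q[:,2]))<.004]
A=np.c_[g[:,:2]-g[:,:2].mean(0),np.ones(len(g))];print(np.linalg.lstsq(A,g[:,2],rcond=None)[0])
go(.535,.1135,.2,0.7)
E
```

```text
((478.03314208984375, 407.5050354003906), (129.2606964111328, 56.21794891357422), 86.11671447753906) [0.0702495  0.07207116 0.09168281]
[0.00100085 0.00083785 0.07148742]
shift [-0.7215  0.1894  0.0136] turn -0.0243 tilt [ 6.e-04  3.e-04 -1.e+00] len 0.298
```

View pics/w4.png

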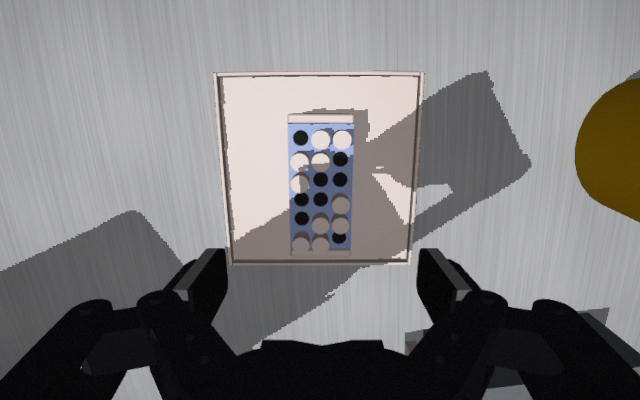

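The rack stands flat and centred in the tray: shelf top at 0.072 m (4 + 68 mm), slope about 0.001, pixels columns 288-354. On to the handle.

Request:
play_rows --plan '[[26,[-0.72,0.189,0.014],-0.024],[26,[-0.72,0.189,0.014],-0.024],[26,[-0.72,0.189,0.014],-0.024],[26,[-0.72,0.189,0.014],-0.024],[26,[-0.72,0.189,0.014],-0.024],[26,[-0.72,0.189,0.014],-0.024],[26,[-0.72,0.189,0.014],-0.024],[26,[-0.72,0.189,0.014],-0.024],[26,[-0.72,0.189,0.014],-0.024]]'

```text
time_s: 11.9
eef_pos: [0.5341, 0.1151, 0.1983]
eef_rot: [-0.001, 0.703, 0.711, -0.001]
wrist_force: [-0.4, -0.4, -0.1]
opening: 0.304
grasp_force: 0.0
```

```bash
python3 - <<'E'
from h import *
T=toolT();print(T[:3,3],get_obs()["opening"]);p=camera("wrist");w=cloud(p,T);save(p,"w5")
m=(w[...,0]>.52)&(w[...,0]<.549)&(w[...,1]>.05)&(w[...,1]<.18)&(w[...,2]>.05)&(w[...,2]<.08)
q=w[m];print(len(q),cv2.minAreaRect((q[:,:2]*1000).astype(np.float32)),np.percentile(q,[5,50,95],axis=0))
for a in (.08,.1,.12,.14):
  s=q[abs(q[:,1]-a)<.01];print(a,len(s),np.percentile(s[:,0],[3,97]) if len(s) else 0)
m=(w[...,0]>.55)&(w[...,0]<.585)&(w[...,1]>.05)&(w[...,1]<.18)&(w[...,2]>.08)&(w[...,2]<.094)
print("front",np.percentile(w[m][:,0],[3,97]))
go(.535,.1135,.043,0.7)
E
```

```text
[0.53413814 0.11507566 0.1983007 ] 0.304381384520229
1372 ((538.9342651367188, 116.28150177001953), (19.74298095703125, 89.33149719238281), 0.3987087309360504) [[0.52997464 0.07814308 0.06274757]
 [0.53552832 0.12007926 0.06547558]
 [0.54559578 0.15600749 0.06719795]]
0.08 294 [0.53027429 0.54753336]
0.1 256 [0.53012606 0.53999242]
0.12 270 [0.5299683  0.53964669]
0.14 336 [0.52891514 0.5467229 ]
front [0.56954982 0.5840571 ]
shift [-0.0051  0.0025  0.3888] turn 0.0002 tilt [-1.6e-03  4.0e-04 -1.0e+00] len 0.156
```

View pics/w5.png

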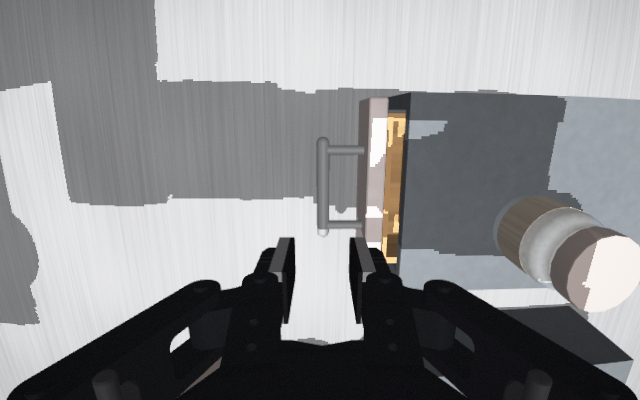

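The bar shows at column 323, rows 140-235, between the posts and on the fingers' mid-line. It measures x=0.535, with the front at 0.570. I descend onto it.

Request:
play_rows --plan '[[26,[-0.004,0.0025,0.08],0],[26,[-0.004,0.0025,0.16],0],[26,[-0.004,0.0025,0.23],0],[26,[-0.004,0.0025,0.29],0],[26,[-0.004,0.0025,0.34],0],[26,[-0.004,0.0025,0.37],0],[26,[-0.004,0.0025,0.385],0],[26,[-0.004,0.0025,0.385],0],[26,[-0.004,0.0025,0.385],0]]'

```text
time_s: 12.85
eef_pos: [0.5366, 0.1131, 0.046]
eef_rot: [0.0, 0.703, 0.711, 0.0]
wrist_force: [0.2, 1.0, -0.7]
opening: 0.303
grasp_force: 0.0
```

Request:
play_rows --plan '[[20,[0,0,0],0],[15,[0,0,0],0],[9,[0,0,0],0],[5,[0,0,0],0],[5,[0,0,0],0],[5,[0,0,0],0]]'

```text
time_s: 13.45
eef_pos: [0.5364, 0.1126, 0.0458]
eef_rot: [0.0, 0.703, 0.711, 0.0]
wrist_force: [-1.3, 1.3, 4.8]
opening: 0.1
grasp_force: 58.6
```

```bash
python3 -c "
from h import *
T=toolT();go(T[0,3]-.145,T[1,3]-.0017,T[2,3],.7)"
```

```text
shift [-2.000e-04 -3.625e-01 -3.000e-04] turn -0.0003 tilt [ 9.e-04  1.e-04 -1.e+00] len 0.145
```

Request:
play_rows --plan '[[5,[0,-0.01,0],0],[5,[0,-0.03,0],0],[5,[0,-0.06,0],0],[5,[0,-0.09,0],0],[5,[0,-0.12,0],0],[5,[0,-0.15,0],0],[5,[0,-0.17,0],0],[5,[0,-0.18,0],0],[5,[0,-0.18,0],0]]'

```text
time_s: 14.35
eef_pos: [0.4632, 0.1116, 0.0457]
eef_rot: [0.0, 0.703, 0.711, -0.0]
wrist_force: [-0.7, 0.6, 7.2]
opening: 0.102
grasp_force: 59.7
```

Request:
play_rows --plan '[[5,[0,-0.02,0],0],[5,[0,-0.05,0],0],[5,[0,-0.08,0],0],[5,[0,-0.11,0],0],[5,[0,-0.14,0],0],[5,[0,-0.165,0],0],[5,[0,-0.18,0],0],[5,[0,-0.185,0],0],[5,[0,-0.185,0],0]]'

```text
time_s: 15.25
eef_pos: [0.3891, 0.1107, 0.0457]
eef_rot: [0.0, 0.703, 0.711, -0.0]
wrist_force: [-1.1, -1.2, 10.3]
opening: 0.104
grasp_force: 60.9
```

Request:
play_rows --plan '[[12,[0,0,0],0],[18,[0,0,0],0],[26,[0,0,0],0],[26,[0,0,0],0],[26,[0,0,0],0]]'

```text
time_s: 15.75
eef_pos: [0.3894, 0.1109, 0.045]
eef_rot: [-0.0, 0.703, 0.711, -0.0]
wrist_force: [-0.1, 0.4, 0.3]
opening: 0.304
grasp_force: 0.4
```

Request:
play_rows --plan '[[26,[0,0,-0.05],0],[26,[0,0,-0.12],0],[26,[0,0,-0.2],0],[26,[0,0,-0.3],0],[26,[0,0,-0.4],0],[26,[0,0,-0.45],0],[26,[0,0,-0.45],0],[26,[0,0,-0.45],0]]'

```text
time_s: 16.55
eef_pos: [0.39, 0.111, 0.225]
eef_rot: [0.0, 0.703, 0.711, 0.0]
wrist_force: [0.4, 0.3, -1.2]
opening: 0.307
grasp_force: 0.0
```

```bash
python3 - <<'E'
from h import *
p=camera("scene");save(p,"s6");w=cloud(p)
p=camera("top");w=cloud(p)
T=toolT();print(T[:3,3]);pw=camera("wrist");v=cloud(pw,T)
for n,c in(("top",w),("wrist",v)):
    m=(c[...,0]>.36)&(c[...,0]<.62)&(c[...,1]>.06)&(c[...,1]<.17)&(c[...,2]>.08)&(c[...,2]<.093)
    if m.any(): print(n,"drawer front top x",np.percentile(c[m][:,0],[2,50,98]),m.sum())
m=(w[...,0]>.40)&(w[...,0]<.56)&(w[...,1]>.3)&(w[...,1]<.51)&(w[...,2]>.04)&(w[...,2]<.105)
print(cv2.minAreaRect((w[m][:,:2]*1000).astype(np.float32)))
for l in ["sanitizer","jar","carton","beaker"]:
    for k in masks_of(p,l)[:1]: print(l,np.round(np.nanmedian(w[k["mask"]],0),3))
m=(w[...,0]>.5)&(w[...,0]<.86)&(w[...,1]>-.24)&(w[...,1]<-.03)&(w[...,2]>.05)&(w[...,2]<.108)
print(cv2.minAreaRect((w[m][:,:2]*1000).astype(np.float32)))
E
```

```text
[0.38906579 0.11093698 0.22374169]
top drawer front top x [0.42709534 0.43475077 0.59909246] 85
wrist drawer front top x [0.42498117 0.43424459 0.59907197] 2632
((477.29522705078125, 404.9053955078125), (129.9622344970703, 56.77547836303711), 86.31690979003906)
sanitizer [ 0.491 -0.123  0.099]
jar [0.688 0.09  0.182]
carton [ 0.718 -0.125  0.159]
beaker [ 0.405 -0.149  0.023]
((677.436279296875, -136.08396911621094), (352.42315673828125, 158.75405883789062), 2.226282835006714)
```

View pics/s6.png

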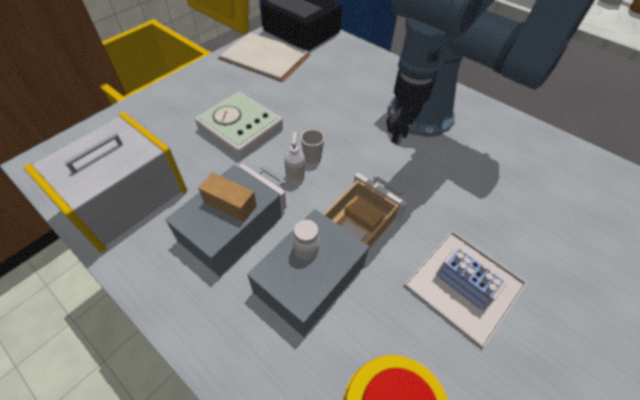

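The scene view shows the drawer open at (362,212); its front moved from x=0.570 to about 0.425, so roughly 14.5 cm. The rack stands upright in the tray at (472,278), the bystanders are where they were, and the arm touches nothing.

```bash
python3 -c "
from bench import *
print(hand_in())"
```

```text
the job is handed in; nothing more can be done
None
```

The rack is standing upright and flat in the tray, unit_a's drawer is open about 14.5 cm, and the other drawer and bench items were left alone; the job was handed in at about 17 s of the 61 s allowed.

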